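# Hang a laser target plate on the rail with an S-hook

### The arm

A 6-joint arm with a two-finger parallel gripper is mounted at the origin on the work surface. World frame = base frame: x ahead of the robot, y to its left, z up, the work surface at z = 0. Lengths are in m, angles in rad, forces in N, time in s.
With the tool pointing down it reaches from about 0.375 to 0.975 m from the base axis. Payload 3.8 kg.
Tool frame: the origin (TCP) lies midway between the tips of the shut fingers; the grasp point (between the pads) lies 19 mm behind it; z points along the fingers, x is the direction in which the jaws open and shut, and the axes are right-handed (so a half turn about z gives the same grasp; the last joint's range is limited). The gripper opens to 88 mm and grips with 3 to 60 N. Pads are 18 mm wide; open, the fingers measure 123 mm over their backs; the gripper's body (75 mm by 187 mm) begins 45 mm behind the grasp point.
Start: joints at [-1.381, 0.264, 1.604, -0, 1.274, -0.037], TCP at [0.152, -0.658, 0.239] pointing down, gripper open.
Joint ranges: [-2.63, 2.63], [-0.94, 2.18], [0.31, 2.57], [-1.31, 4.45], [0, 2.66], [-2.55, 2.55]. Speed limits (rad/s): [2.57, 2.57, 3.14, 3.14, 3.14, 3.14].

### API

Orientations are given as a unit quaternion [w, x, y, z].
In Python, from bench import arm gives the robot as it stands.
- The arm moves only by the tool carry_out, never from a script. Its argument "increments" is text: rows parted by semicolons, each of 7 numbers parted by spaces: the shift along the tool's x, y, z in mm, then the turn, a rotation vector about the tool's x, y, z in rad, then the finger opening in mm, from 0 to 88.1. In form: x y z wx wy wz jaw; .... A call has 1 to 10 rows; each row is the pose to reach, as a shift and turn from the pose commanded when the call began, along the tool's axes at that moment; what a row does not reach only later rows make up. A row lasts 1/10 s, in which the tool goes at most 50 mm and 8.59 degrees, less where a joint would pass 70% of its speed; a pose out of reach is approached as far as the arm can. A call with a gripper value outside its range is refused whole. The fingers move at their own pace and stop on an object; "squeeze" is the grip in N (left out, the last holds). Time passes only in rows, so rows that repeat a pose let the fingers close. It gives the time, the measured TCP pose, the force and the opening at its end, in the units of the state.
- arm.state(): the state, without advancing time (a new reading comes with each control period).
- arm.get_image(name): name is "scene" or "top"; returns the picture (400x640x3 uint8, red, green, blue); there is no depth.
- arm.get_calibration(name): a dict with "K" (3x3 intrinsics, pixels), "R" (3x3) and "t" (3): a world point X has camera coordinates R X + t. Camera axes: x right, y down, z forward; pixel columns grow to the right and rows downward; lengths in m; the calibration is good to about 2 mm. A picture is of the moment at which its call begins. get_calibration takes no time and is no camera call.
- arm.close_job(): hands the job in, once; it reports no verdict.
The state is a dict: "time": time; "q": joint angles; "joint_velocities": joint speeds; "tau": joint torques, N m; "ee_pos": TCP position; "eef_rot": TCP orientation; "force": force on the tool from outside, world axes, zero at the start; "torque": the same for the moment, N m; "gripper_width": finger opening in m.
Only numpy, scipy, OpenCV 4.12 (cv2) and the standard library are available. Lean on these libraries where they do the work, as an engineer would, in place of code of your own. Each camera call takes 0.05 s, during which the arm holds its last target.

### The job

Take the S-hook out of its blue holder by the orange sleeve, work its lower tip gently through the small hole in the yellow hanger tab of the green laser target plate, and lift the plate out of its stand on the hook. Then hang the hook's upper bend over the rail, about midway between the posts, and let go so that hook and plate hang freely and still. Touch the plate only with the hook and never force it, and leave the laser level, the battery and the tin alone.

Things in the scene. Friction and masses are not known exactly. Their poses are not given: they have to be found in the camera images.
- sleeve (a point): Centre of the orange sleeve (14 mm in x, 12 in y, 26 high) on the upright S-hook: grip it here from above, across y. The hook of 4 mm steel wire lies in this frame's x-z plane, z up; about 45 g. Its foot stands 28 mm deep in the holder's slot, 0.7 mm play each side, so it may lean slightly
- upper_bend (a point): Top of the hook's upper bend (centre of the wire), 25 mm in -x and 39 mm above the sleeve's centre. The bend is a half circle of 25 mm radius, open downward, from the sleeve's top over to its free end 52 mm in -x and 8 mm above the sleeve's centre
- lower_tip (a point): Lower tip of the hook, 4 mm in -x and 53 mm below the sleeve's centre. From the sleeve the wire slants to 38 mm in -x, 50 below, rounds to 32 mm in -x, 63 below, runs level to 16 mm in -x, then rises straight to this tip, 16 mm long: so the tip points to +x and 40 degrees up
- hook: The S-hook, origin at the centre of its sleeve
- plate_centre (a point): Centre of the green target plate: 4 mm thick in x, 90 wide in y, 90 high, upright (z up), both faces alike, 0.1 to 0.2 kg. It stands loose, 35 mm deep, in its stand's slot with 0.7 mm play on each face, so its top gives a few mm when pushed. A yellow tab, 3 mm thick, 34 wide, stands 24 mm above its top edge; push it with under 10 N
- plate: The same plate, origin at the middle of its lower edge. Its yellow tab has a round 11 mm hole along x, its centre 103 mm above this origin. The tab slides stiffly (8 N) along y and was left anywhere up to 20 mm either side of the middle. This reading does not show where: find the hole by eye or by feel
- plate_stand: Grey fixed block, 60 mm in x, 114 in y, 47 high, origin under its centre; the plate's slot runs along y, its floor 12 mm up
- holder: Blue fixed block, 70 mm in x, 44 in y, 38 high, origin under its centre; the hook's slot runs along x, its floor 10 mm up
- rail_mid (a point): Middle of the axis of a fixed steel rail, 10 mm thick, along this frame's y, 245 mm up, between two 20 mm square posts 95 mm to either side (tops 260 mm up) on a foot 100 by 210 mm, 10 thick. The rail goes inside the hook's upper bend; the plate then hangs below it, between the posts
- rail_stand: The fixed stand of the rail, origin under the middle of its foot, 245 mm below the rail's axis
- laser_level: Bystander: orange and black laser level, 50 by 60 mm, 85 mm high, origin under its centre
- battery: Bystander: black and yellow battery pack, 70 by 50 mm, 42 mm high, origin under its centre
- screw_tin: Bystander: red tin with a steel lid, 62 mm in diameter, 43 mm high, origin under its centre

How it is judged:
On the way, in this order (a step that is already met when the one before it is completed fails the run):
1. the hook has been lifted out of its holder (contact force between hook and holder below 0.05 N and distance of sleeve from where it was at the start of the episode above 0.05 m), for 0.2 s.
2. the plate is carried by the hook, clear of its stand (height (world z) of plate above 0.055 m and contact force between plate and hook above 0.3 N and contact force between plate and plate_stand below 0.05 N), for 0.2 s.
At the end, for the whole second after the job is handed in: The hook hangs by its upper bend on the rail, upright (within 23 degrees), its sleeve within 40 mm of the middle between the posts; the plate hangs on the hook, clear of the rail stand and the work surface; both are released and nearly still (under 60 mm/s) (contact force between hook and rail_stand above 0.5 N and contact force between plate and hook above 0.3 N and contact force between plate and rail_stand below 0.05 N and y of sleeve in the frame of rail_mid between -0.04 and 0.04 m and height (world z) of plate above 0.03 m and height (world z) of sleeve above 0.18 m and angle between hook's own z axis and vertical below 0.4 rad and linear speed of each of plate, hook below 0.06 m/s); the robot touches nothing.
It fails at once if the hook forces the plate (more than 10 N) (contact force between hook and plate above 10 N).
It fails at once if the gripper or arm touches the plate (contact force between any of the fingers, the arm and plate above 0.5 N).
It fails at once if a bystander is disturbed (moved more than 20 mm) (distance of any of laser_level, battery, screw_tin from where it was at the start of the episode above 0.02 m).
It also fails if it takes over 72 s, if anything falls off the work surface, if the arm or the gripper's body presses on something with over 40 N, if the wrist force passes 120 N, or if a joint passes its speed limit or range.

## Working session

There is one attempt and no reset: what is moved stays moved. The work goes in short steps, Python scripts to look and compute and a tool call to move; the robot and the scene stay as the last step left them, time stands still between calls to the robot, and variables do not carry over. Pictures are saved under pics/ and viewed, and the job is handed in when it is done.

Besides the shell and the picture viewer there is one more tool, called after "Call:" as name(argument=value, ...), one argument or row to a line, values as JSON. carry_out: Moves the arm, as the interface text tells. Its arguments: {"type":"object","properties":{"increments":{"type":"string"},"squeeze":{"type":"number"}},"required":["increments"]}

```bash
ls; mkdir -p pics; python3 - <<'E'
from bench import arm
import cv2
s=arm.state(); print(s)
for n in("scene","top"):
    im=arm.get_image(n); cv2.imwrite(f"pics/{n}0.png",im[:,:,::-1]); c=arm.get_calibration(n); print(n,c)
E
```

```text
pics
{'time': 0.0, 'q': array([-1.38087417e+00,  2.64701550e-01,  1.60531790e+00, -1.71769810e-05,
        1.27369630e+00, -3.68887881e-02]), 'joint_velocities': array([-4.29583785e-04, -2.07213960e-04,  1.31152664e-03,  1.61528597e-03,
        1.75186379e-04,  7.52175463e-05]), 'tau': array([-1.08172444e-03, -5.02107882e+01, -3.56871665e+01,  7.27833342e-02,
        2.94179376e-02, -1.68458573e-04]), 'ee_pos': array([ 0.15165903, -0.65704001,  0.23745307]), 'eef_rot': array([-6.84818011e-04,  7.82583808e-01, -6.22544341e-01, -8.11152785e-04]), 'force': array([-0.20159478, -0.99733332,  0.50876758]), 'torque': array([-0.00224999, -0.00514275, -0.00787076]), 'gripper_width': 0.08844592260819807}
scene {'K': array([[466.46927729,   0.        , 319.06629209],
       [  0.        , 466.46927729, 201.34238281],
       [  0.        ,   0.        ,   1.        ]]), 'R': array([[-0.65521467,  0.75529883, -0.0147448 ],
       [ 0.5211339 ,  0.43777619, -0.73264689],
       [-0.54691242, -0.48772501, -0.68044921]]), 't': array([ 0.40453816, -0.20439359,  1.49420177])}
top {'K': array([[366.59408109,   0.        , 321.82496104],
       [  0.        , 366.59408109, 198.61818508],
       [  0.        ,   0.        ,   1.        ]]), 'R': array([[ 0.02848761, -0.99950492,  0.01335575],
       [-0.99032711, -0.03003612, -0.13546236],
       [ 0.13579645, -0.00936756, -0.99069247]]), 't': array([-0.01852408,  0.61725747,  1.03155871])}
```

View pics/scene0.png

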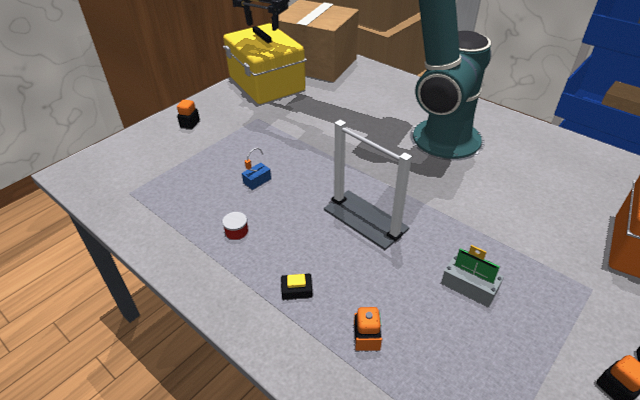

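View pics/top0.png

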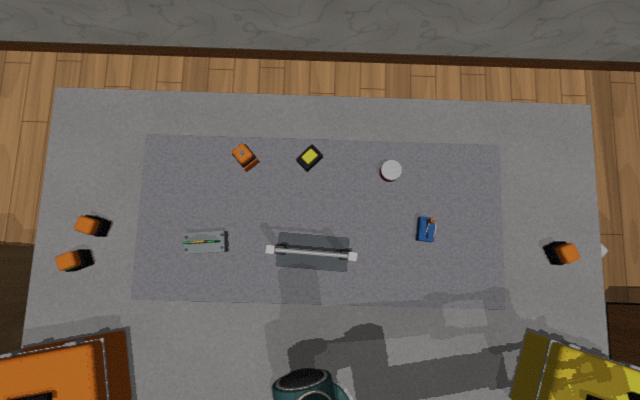

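```bash
python3 - <<'E'
import cv2,numpy as np
s=cv2.imread("pics/scene0.png");t=cv2.imread("pics/top0.png")
def c(im,x0,x1,y0,y1,k): return cv2.resize(im[y0:y1,x0:x1],None,fx=k,fy=k,interpolation=cv2.INTER_CUBIC)
a=c(s,235,285,140,190,8)
b=c(s,435,510,240,305,5)
cv2.imwrite("pics/c1.png",np.hstack([a,cv2.resize(b,(400,347))if 0 else cv2.copyMakeBorder(b,0,75,0,0,cv2.BORDER_CONSTANT)]))
a=c(t,402,452,205,255,8);b=c(t,180,230,215,265,8)
cv2.imwrite("pics/c2.png",np.hstack([a,b]))
cv2.imwrite("pics/c3.png",c(t,255,365,225,285,7))
E
```

```text
(no output)
```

View pics/c1.png

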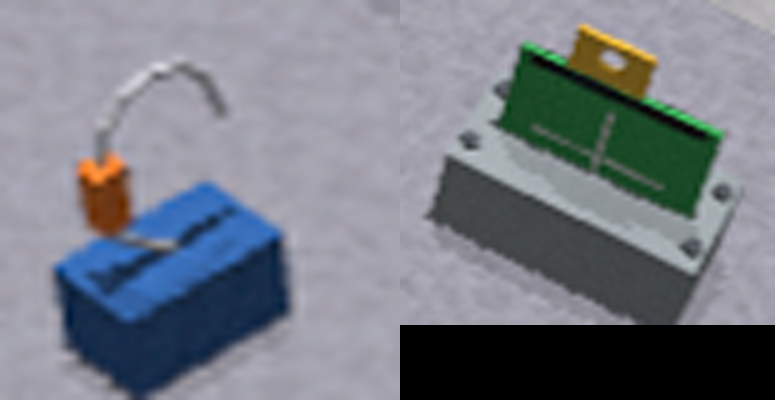

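View pics/c2.png

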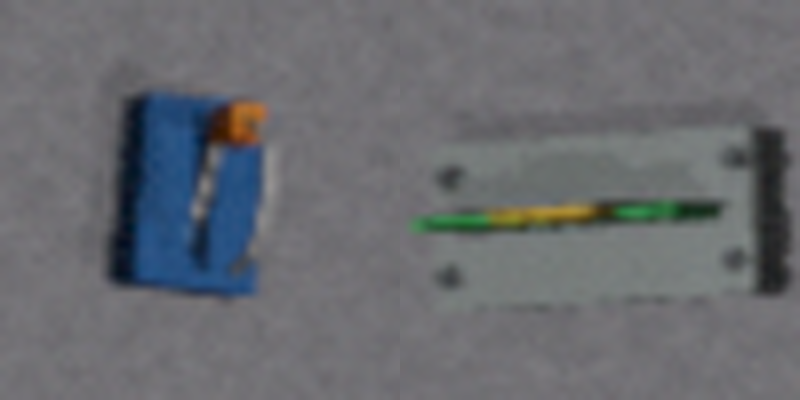

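View pics/c3.png

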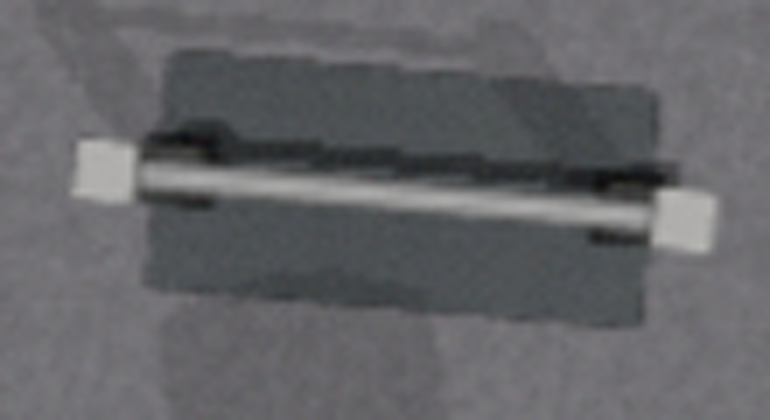

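```bash
cat > h.py <<'E'
import numpy as np,cv2
from bench import arm
C={n:arm.get_calibration(n) for n in("scene","top")}
def ray(n,uv):
    c=C[n];d=c["R"].T@np.linalg.inv(c["K"])@np.array([uv[0],uv[1],1.]);o=-c["R"].T@c["t"];return o,d
def atz(n,uv,z):
    o,d=ray(n,uv);return o+d*(z-o[2])/d[2]
def tri(a,b):
    o1,d1=ray("scene",a);o2,d2=ray("top",b)
    k=np.linalg.lstsq(np.c_[d1,-d2],o2-o1,rcond=None)[0]
    p,q=o1+k[0]*d1,o2+k[1]*d2;return (p+q)/2,np.linalg.norm(p-q)
def proj(n,X):
    c=C[n];p=c["K"]@(c["R"]@np.asarray(X)+c["t"]);return p[:2]/p[2]
def hsv(bgr):return cv2.cvtColor(bgr,cv2.COLOR_BGR2HSV)
def blob(bgr,box,lo,hi):
    x0,x1,y0,y1=box;m=cv2.inRange(hsv(bgr[y0:y1,x0:x1]),np.array(lo),np.array(hi))
    v,u=np.nonzero(m);return m,np.array([u.mean()+x0,v.mean()+y0]),len(u),(u.min()+x0,u.max()+x0,v.min()+y0,v.max()+y0),np.c_[u+x0,v+y0]
E
python3 - <<'E'
from h import *
s=cv2.imread("pics/scene0.png");t=cv2.imread("pics/top0.png")
print("cams",ray("scene",(0,0))[0],ray("top",(0,0))[0])
a=blob(s,(235,285,140,190),(3,150,90),(22,255,255));b=blob(t,(402,452,205,255),(3,150,90),(22,255,255))
print("sleeve",a[1:4],b[1:4],tri(a[1],b[1]),atz("top",b[1],.075),atz("scene",a[1],.075))
hb=blob(t,(402,452,205,255),(100,100,40),(130,255,255));hs=blob(s,(235,285,140,190),(100,100,40),(130,255,255))
r=cv2.minAreaRect(hb[4].astype(np.float32));print("holder",hb[1:4],r,tri(hs[1],hb[1]));
P=np.array([atz("top",p,.038)[:2] for p in cv2.boxPoints(r)]);print(P,P.mean(0),np.linalg.norm(np.diff(P,axis=0),axis=1))
g=((40,90,40),(85,255,255));y=((15,120,90),(34,255,255))
gt=blob(t,(180,230,215,265),*g);gs=blob(s,(435,510,240,305),*g)
yt=blob(t,(180,230,215,265),*y);ys=blob(s,(435,510,240,305),*y)
print("green",gt[1:4],gs[1:4]);print("tab",yt[1:4],ys[1:4],tri(ys[1],yt[1]))
gy=np.vstack([gt[4],yt[4]]).astype(np.float32);print(cv2.fitLine(gy,cv2.DIST_L2,0,.01,.01).ravel())
for z in(.115,.126):print(z,atz("top",yt[1],z),atz("scene",(477.4,252.2),z))
E
```

```text
cams [1.18877327 0.51269102 0.87294491] [0.4717325 0.0096883 1.10582  ]
sleeve (array([247.54761905, 163.9047619 ]), 42, (np.int64(245), np.int64(250), np.int64(160), np.int64(168))) (array([432.1875, 219.8125]), 16, (np.int64(431), np.int64(434), np.int64(218), np.int64(222))) (array([ 0.56071763, -0.3119297 ,  0.07526116]), np.float64(0.004083973043339702)) [ 0.56203151 -0.3137086   0.075     ] [ 0.5597319  -0.31008339  0.075     ]
holder (array([424.78851964, 229.918429  ]), 331, (np.int64(416), np.int64(434), np.int64(217), np.int64(241))) ((425.2058410644531, 228.82350158691406), (17.410104751586914, 24.15939712524414), 4.39870548248291) (array([ 0.53631266, -0.30909339,  0.01848959]), np.float64(0.0002172952821688962))
[[ 0.50448515 -0.27621119]
 [ 0.57486376 -0.28209974]
 [ 0.57245106 -0.33312505]
 [ 0.50208428 -0.3267792 ]] [ 0.53847106 -0.30455379] [0.07062453 0.05108232 0.07065235]
green (array([198.58333333, 241.72222222]), 36, (np.int64(182), np.int64(218), np.int64(240), np.int64(243))) (array([476.50552923, 265.88625592]), 633, (np.int64(455), np.int64(499), np.int64(249), np.int64(282)))
tab (array([197.04545455, 241.45454545]), 22, (np.int64(192), np.int64(203), np.int64(241), np.int64(242))) (array([476.96 , 251.896]), 125, (np.int64(469), np.int64(485), np.int64(245), np.int64(258))) (array([0.48218998, 0.33007206, 0.11460542]), np.float64(0.0011364034962605643))
[ 9.9820501e-01 -5.9889745e-02  1.9800000e+02  2.4162070e+02]
0.115 [0.4819053 0.3304627 0.115    ] [0.48315601 0.33083886 0.115     ]
0.126 [0.48179237 0.32690149 0.126     ] [0.49339659 0.33347807 0.126     ]
```

```bash
python3 - <<'E'
from h import *
def d(a,b,k=1):
    v=(b-a);print(a.round(4),b.round(4),"len",np.linalg.norm(v).round(4),"ang",np.degrees(np.arctan2(v[1],v[0])).round(2))
cs=lambda x,y:(235+x/8-.5,140+y/8-.5)
ct=lambda x,y:(402+x/8-.5,205+y/8-.5)
ps=lambda x,y:(435+(x-400)/5-.5,240+y/5-.5)
pt=lambda x,y:(180+(x-400)/8-.5,215+y/8-.5)
rt=lambda x,y:(255+x/7-.5,225+y/7-.5)
print("sleeve",tri(cs(104,194),ct(240,121)))
print("free end",tri(cs(222,110),ct(240,267)))
print("bendtop",tri(cs(170,66),ct(262,210)))
print("slot scene");d(atz("scene",cs(95,288),.038),atz("scene",cs(235,207),.038))
print("holder top corners scene");q=[atz("scene",cs(*p),.038) for p in((58,268),(207,182),(283,235),(133,320))]
for i in range(4):d(q[i],q[(i+1)%4])
print("ctr",np.mean(q,0))
print("plate edge scene");d(atz("scene",ps(523,44),.102),atz("scene",ps(722,133),.102))
print("plate top");d(atz("top",pt(412,224),.102),atz("top",pt(722,208),.102))
print("hole",atz("scene",ps(612,61),.115))
print("stand corners scene");q=[atz("scene",ps(*p),.047) for p in((445,155),(738,195),(697,272))];d(q[0],q[2]);d(q[1],q[2])
print("stand top");q=[atz("top",pt(*p),.047) for p in((432,145),(752,127),(755,297),(432,312))]
for i in range(4):d(q[i],q[(i+1)%4])
print(np.mean(q,0))
print("posts");a=atz("top",rt(103,170),.26);b=atz("top",rt(684,221),.26);d(a,b);print((a+b)/2)
a=atz("top",rt(140,179),.245);b=atz("top",rt(650,214),.245);d(a,b)
E
```

```text
sleeve (array([ 0.5614672 , -0.31000611,  0.07702785]), np.float64(0.0027135497919086077))
free end (array([ 0.50928529, -0.30602535,  0.08505329]), np.float64(0.004762087192307286))
bendtop (array([ 0.52840695, -0.30565022,  0.11468995]), np.float64(0.002025602285429292))
slot scene
[ 0.5684 -0.3119  0.038 ] [ 0.505 -0.307  0.038] len 0.0637 ang 175.56
holder top corners scene
[ 0.5693 -0.3302  0.038 ] [ 0.5013 -0.3253  0.038 ] len 0.0682 ang 175.88
[ 0.5013 -0.3253  0.038 ] [ 0.5052 -0.2823  0.038 ] len 0.0432 ang 84.93
[ 0.5052 -0.2823  0.038 ] [ 0.5718 -0.2889  0.038 ] len 0.0669 ang -5.63
[ 0.5718 -0.2889  0.038 ] [ 0.5693 -0.3302  0.038 ] len 0.0414 ang -93.39
ctr [ 0.53691166 -0.30665775  0.038     ]
plate edge scene
[0.4864 0.2923 0.102 ] [0.4772 0.3798 0.102 ] len 0.0881 ang 96.0
plate top
[0.478  0.3777 0.102 ] [0.4864 0.2736 0.102 ] len 0.1044 ang -85.4
hole [0.48255911 0.32938049 0.115     ]
stand corners scene
[0.5176 0.2822 0.047 ] [0.5042 0.3957 0.047 ] len 0.1143 ang 96.73
[0.4545 0.391  0.047 ] [0.5042 0.3957 0.047 ] len 0.0499 ang 5.37
stand top
[0.5066 0.393  0.047 ] [0.5163 0.2792 0.047 ] len 0.1141 ang -85.1
[0.5163 0.2792 0.047 ] [0.4561 0.2743 0.047 ] len 0.0605 ang -175.29
[0.4561 0.2743 0.047 ] [0.4475 0.3883 0.047 ] len 0.1143 ang 94.27
[0.4475 0.3883 0.047 ] [0.5066 0.393  0.047 ] len 0.0592 ang 4.54
[0.48162483 0.33368584 0.047     ]
posts
[0.4685 0.1184 0.26  ] [ 0.4575 -0.0714  0.26  ] len 0.1901 ang -93.34
[0.46300403 0.02349092 0.26      ]
[0.4659 0.1079 0.245 ] [ 0.4592 -0.0615  0.245 ] len 0.1696 ang -92.26
```

```bash
cat >> h.py <<'E'
from scipy.spatial.transform import Rotation as Ro
def st():
    s=arm.state();q=s["eef_rot"];return s,Ro.from_quat([q[1],q[2],q[3],q[0]])
def delta(p,yaw=None,R=None):
    """target TCP p (m), tool-x yaw deg with tool down -> tool mm, rotvec"""
    s,R0=st();d=R0.inv().apply(np.asarray(p)-s["ee_pos"])*1000
    if R is None: 
        y=np.radians(yaw);x=np.array([np.cos(y),np.sin(y),0]);z=np.array([0,0,-1.]);R=Ro.from_matrix(np.c_[x,np.cross(z,x),z])
    w=(R0.inv()*R).as_rotvec()
    print("pos",s["ee_pos"].round(4),"F",s["force"].round(2),"w",round(s["gripper_width"]*1000,1),"t",round(s["time"],2),"toolx yaw",np.degrees(np.arctan2(*R0.as_matrix()[[1,0],0])).round(2),"tilt",R0.as_matrix()[:,2].round(4))
    print("delta mm",d.round(1),"rot",w.round(4))
E
python3 -c "
from h import *
delta((.561,-.311,.2),-95)"
```

```text
pos [ 0.1517 -0.6571  0.2376] F [0.21 0.23 0.81] w 88.0 t 0.1 toolx yaw -77.0 tilt [-3.0e-04  1.9e-03 -1.0e+00]
delta mm [-245.1 -476.7   38.1] rot [2.000e-04 1.900e-03 3.141e-01]
```

Call:
carry_out(
  increments="-245 -477 20 0 0 .314 88; -245 -477 20 0 0 .314 88; -245 -477 20 0 0 .314 88; -245 -477 20 0 0 .314 88; -245 -477 20 0 0 .314 88; -245 -477 20 0 0 .314 88; -245 -477 20 0 0 .314 88; -245 -477 20 0 0 .314 88; -245 -477 20 0 0 .314 88; -245 -477 20 0 0 .314 88",
)

```text
time: 1.1
ee_pos: [0.5343, -0.3338, 0.2196]
eef_rot: [-0.0, -0.676, 0.737, 0.0]
force: [0.9, -0.1, -0.1]
gripper_width: 0.0881
```

```bash
python3 -c "
from h import *
delta((.561,-.311,.16),-95)"
```

```text
pos [ 0.5343 -0.3338  0.2196] F [ 0.95 -0.13 -0.09] w 88.1 t 1.1 toolx yaw -94.99 tilt [-6.e-04  3.e-04 -1.e+00]
delta mm [-25.  -24.6  59.6] rot [0.0006 0.0002 0.0001]
```

Call:
carry_out(
  increments="-25 -25 0 0 0 0 88; -25 -25 30 0 0 0 88; -25 -25 30 0 0 0 88; -25 -25 30 0 0 0 88;-25 -25 30 0 0 0 88",
)

```text
time: 1.6
ee_pos: [0.5601, -0.3136, 0.1908]
eef_rot: [0.0, -0.675, 0.738, -0.0]
force: [0.6, 0.9, 0.4]
gripper_width: 0.0876
```

```bash
python3 - <<'E'
from h import *
delta((.561,-.311,.061),-95)
for n in C:
    im=arm.get_image(n);cv2.imwrite(f"pics/{n}1.png",im[:,:,::-1])
s=cv2.imread("pics/scene1.png");t=cv2.imread("pics/top1.png")
f=lambda im,x0,y0:cv2.resize(im[y0:y0+100,x0:x0+100],None,fx=4,fy=4,interpolation=cv2.INTER_CUBIC)
cv2.imwrite("pics/d1.png",np.hstack([f(s,205,90),f(t,385,180)]))
E
```

```text
pos [ 0.5601 -0.3136  0.1908] F [0.61 0.86 0.42] w 87.6 t 1.6 toolx yaw -95.06 tilt [ 4.e-04 -4.e-04 -1.e+00]
delta mm [ -2.7  -0.6 129.8] rot [-0.0005 -0.0004 -0.001 ]
```

View pics/d1.png

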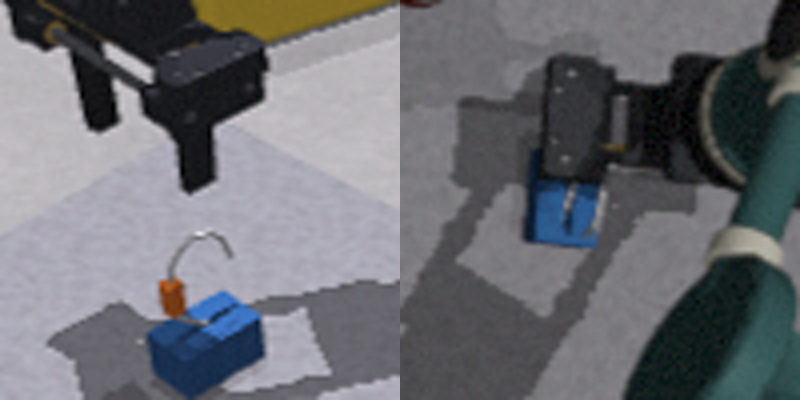

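Call:
carry_out(
  increments="-3 -1 30 0 0 0 88; -3 -1 60 0 0 0 70; -3 -1 85 0 0 0 50; -3 -1 105 0 0 0 50; -3 -1 120 0 0 0 50; -3 -1 130 0 0 0 50; -3 -1 130 0 0 0 50; -3 -1 130 0 0 0 50",
  squeeze=20,
)

```text
time: 2.5
ee_pos: [0.5622, -0.3104, 0.0609]
eef_rot: [0.0, -0.676, 0.737, -0.001]
force: [-0.1, 0.3, -0.7]
gripper_width: 0.0499
```

```bash
python3 - <<'E'
from h import *
delta((.561,-.311,.061),-95)
for n in C:
    im=arm.get_image(n);cv2.imwrite(f"pics/{n}2.png",im[:,:,::-1])
s=cv2.imread("pics/scene2.png");t=cv2.imread("pics/top2.png")
f=lambda im,x0,y0:cv2.resize(im[y0:y0+100,x0:x0+100],None,fx=4,fy=4,interpolation=cv2.INTER_CUBIC)
cv2.imwrite("pics/d2.png",np.hstack([f(s,205,90),f(t,385,180)]))
E
```

```text
pos [ 0.5622 -0.3104  0.0609] F [-0.09  0.25 -0.73] w 49.9 t 2.5 toolx yaw -95.01 tilt [ 1.1e-03 -6.0e-04 -1.0e+00]
delta mm [ 0.7  1.1 -0.1] rot [-0.0011 -0.0005 -0.0002]
```

View pics/d2.png

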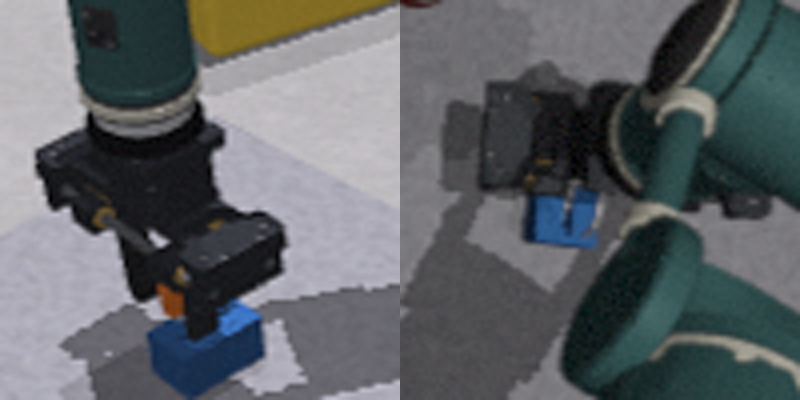

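Call:
carry_out(
  increments="0 0 0 0 0 0 30; 0 0 0 0 0 0 20; 0 0 0 0 0 0 14; 0 0 0 0 0 0 11; 0 0 0 0 0 0 8; 0 0 0 0 0 0 5; 0 0 0 0 0 0 5",
  squeeze=20,
)

```text
time: 3.3
ee_pos: [0.5617, -0.3102, 0.0601]
eef_rot: [-0.0, -0.676, 0.737, -0.0]
force: [0.0, -1.9, 0.5]
gripper_width: 0.0116
```

Call:
carry_out(
  increments="0 0 0 0 0 0 5; 0 0 -3 0 0 0 5; 0 0 -9 0 0 0 5; 0 0 -18 0 0 0 5; 0 0 -30 0 0 0 5; 0 0 -50 0 0 0 5; 0 0 -80 0 0 0 5; 0 0 -115 0 0 0 5; 0 0 -150 0 0 0 5; 0 0 -150 0 0 0 5",
  squeeze=40,
)

```text
time: 4.3
ee_pos: [0.5652, -0.3112, 0.2186]
eef_rot: [0.002, -0.676, 0.737, -0.006]
force: [0.4, -0.8, 0.2]
gripper_width: 0.0115
```

```bash
python3 - <<'E'
from h import *
delta((.43,.33,.21),-85)
for n in C:
    im=arm.get_image(n);cv2.imwrite(f"pics/{n}3.png",im[:,:,::-1])
s=cv2.imread("pics/scene3.png");t=cv2.imread("pics/top3.png")
f=lambda im,x0,y0:cv2.resize(im[y0:y0+100,x0:x0+100],None,fx=4,fy=4,interpolation=cv2.INTER_CUBIC)
cv2.imwrite("pics/d3.png",np.hstack([f(s,205,60),f(t,385,180)]))
E
```

```text
pos [ 0.5652 -0.3112  0.2186] F [ 0.39 -0.82  0.23] w 11.5 t 4.3 toolx yaw -94.99 tilt [ 0.0111 -0.0054 -0.9999]
delta mm [-627.1  190.6    3.6] rot [-0.0111 -0.0054 -0.1744]
```

View pics/d3.png

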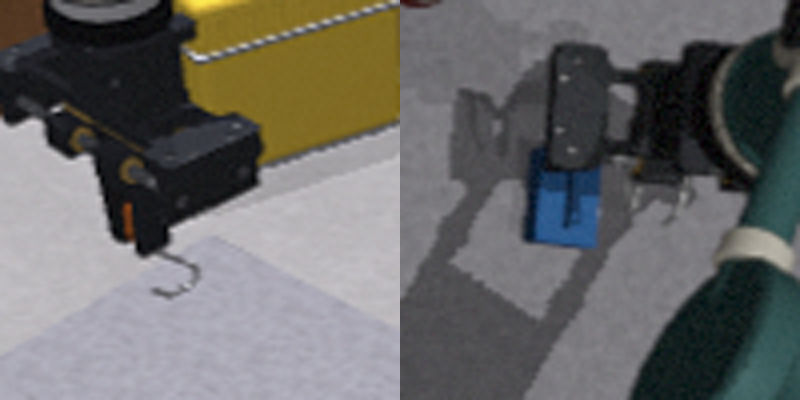

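Call:
carry_out(
  increments="0 0 -60 0 0 0 5; -30 0 -100 0 0 0 5; -70 0 -110 0 0 -.02 5; -115 0 -110 0 0 -.05 5; -160 0 -110 0 0 -.07 5; -205 0 -110 0 0 -.09 5; -250 0 -110 0 0 -.11 5; -295 0 -110 0 0 -.13 5; -340 10 -110 0 0 -.15 5; -380 20 -110 0 0 -.174 5",
)

```text
time: 5.4
ee_pos: [0.5732, 0.0728, 0.3177]
eef_rot: [0.001, 0.738, -0.675, -0.002]
force: [0.5, -0.1, -0.5]
gripper_width: 0.0117
```

```bash
python3 - <<'E'
from h import *
delta((.44,.33,.27),-85)
E
```

```text
pos [0.5732 0.0728 0.3177] F [ 0.51 -0.13 -0.54] w 11.7 t 5.4 toolx yaw -84.94 tilt [-4.4e-03  4.0e-04 -1.0e+00]
delta mm [-267.9  109.8   48.4] rot [0.0044 0.0008 0.001 ]
```

Call:
carry_out(
  increments="-45 0 0 0 0 0 5; -90 0 0 0 0 0 5; -135 20 10 0 0 0 5; -175 45 20 0 0 0 5; -210 70 30 0 0 0 5; -240 90 40 0 0 0 5; -260 105 45 0 0 0 5; -268 110 47 0 0 0 5; -268 110 47 0 0 0 5; -268 110 47 0 0 0 5",
)

```text
time: 6.4
ee_pos: [0.4424, 0.3272, 0.2727]
eef_rot: [0.0, 0.737, -0.676, 0.0]
force: [-0.6, -0.2, -0.4]
gripper_width: 0.0117
```

```bash
cat > look.py <<'E'
from h import *
import sys
k=sys.argv[1];x0,y0,x1,y1,w=[int(a) for a in sys.argv[2:7]]
delta((.44,.33,.27),-85)
for n in C:
    im=arm.get_image(n);cv2.imwrite(f"pics/{n}{k}.png",im[:,:,::-1])
s=cv2.imread(f"pics/scene{k}.png");t=cv2.imread(f"pics/top{k}.png")
f=lambda im,x0,y0:cv2.resize(im[y0:y0+w,x0:x0+w],(400,400),interpolation=cv2.INTER_CUBIC)
cv2.imwrite(f"pics/d{k}.png",np.hstack([f(s,x0,y0),f(t,x1,y1)]))
E
python3 look.py 4 420 180 150 190 100
```

```text
pos [0.4424 0.3272 0.2727] F [-0.56 -0.23 -0.44] w 11.7 t 6.4 toolx yaw -85.03 tilt [-3.e-04 -1.e-03 -1.e+00]
delta mm [-3.   2.1  2.7] rot [ 0.0004 -0.0009 -0.0005]
```

View pics/d4.png

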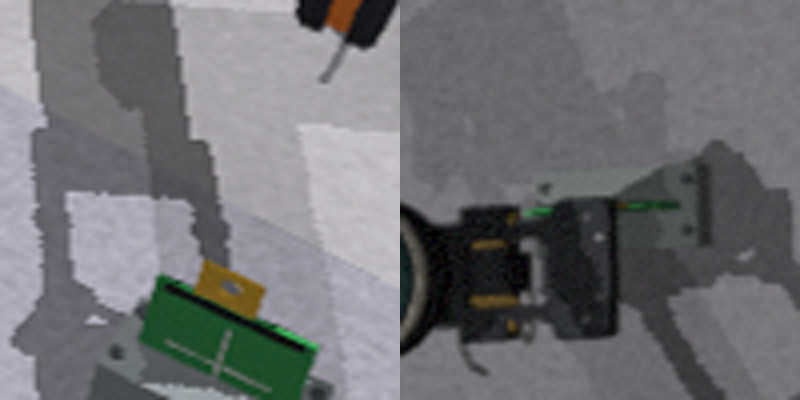

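```bash
cat > pred.py <<'E'
from h import *
import sys
k=sys.argv[1];x0,y0,w,yaw=int(sys.argv[2]),int(sys.argv[3]),int(sys.argv[4]),float(sys.argv[5])
s,R=st();h=np.array([np.cos(np.radians(yaw)),np.sin(np.radians(yaw)),0]);S=s["ee_pos"]+[0,0,.0145];z=np.array([0,0,1.])
im=cv2.imread(f"pics/scene{k}.png")[y0:y0+w,x0:x0+w];F=600//w;im=cv2.resize(im,None,fx=F,fy=F,interpolation=cv2.INTER_CUBIC)
def pt(X,c):
    u=proj("scene",X);q=((u-[x0,y0]+.5)*F);print(u.round(2),q.round(0));cv2.circle(im,tuple(int(v) for v in q),2,c,-1)
for a,b in((0,0),(-2,-15),(-38,-50),(-32,-63),(-16,-63),(-4,-53)):pt(S+h*a/1e3+z*b/1e3,(255,0,255))
pt((.4822,.330,.115),(255,0,0))
cv2.imwrite(f"pics/p{k}.png",im)
E
python3 pred.py 4 460 160 100 5
```

```text
[504.82 179.9 ] [272. 122.]
[503.21 185.24] [262. 154.]
[505.11 188.73] [274. 175.]
[502.46 195.06] [258. 213.]
[499.66 199.38] [241. 239.]
[498.75 199.04] [235. 237.]
[477.25 251.74] [106. 553.]
```

View pics/p4.png

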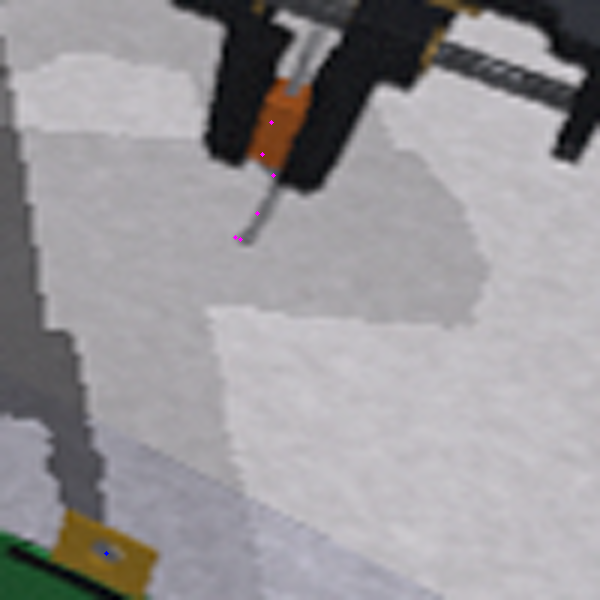

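```bash
python3 -c "
from h import *
delta((.4678,.3265,.1535),-85)"
```

```text
pos [0.443  0.327  0.2733] F [-0.63 -0.1  -0.81] w 11.3 t 6.5 toolx yaw -85.11 tilt [ 4.e-04 -2.e-04 -1.e+00]
delta mm [  2.6 -24.7 119.8] rot [-0.0004 -0.0002 -0.0019]
```

Call:
carry_out(
  increments="2.6 -6 20 0 0 0 5; 2.6 -10 50 0 0 0 5; 2.6 -10 80 0 0 0 5; 2.6 -10 105 0 0 0 5; 2.6 -15 120 0 0 0 5; 2.6 -25 120 0 0 0 5; 2.6 -25 120 0 0 0 5; 2.6 -25 120 0 0 0 5",
)

```text
time: 7.3
ee_pos: [0.469, 0.328, 0.155]
eef_rot: [-0.002, 0.737, -0.676, 0.0]
force: [-0.5, 0.0, -0.0]
gripper_width: 0.0117
```

```bash
python3 look.py 5 430 200 150 190 100; python3 pred.py 5 450 210 60 5
```

```text
pos [0.469 0.328 0.155] F [-0.49  0.03 -0.03] w 11.7 t 7.3 toolx yaw -85.07 tilt [ 0.0027  0.0017 -1.    ]
delta mm [  -4.6   28.4 -115.1] rot [-0.0028  0.0015 -0.0013]
[485.19 230.01] [357. 205.]
[483.92 234.4 ] [344. 249.]
[486.55 235.5 ] [371. 260.]
[484.17 241.18] [347. 317.]
[481.38 245.64] [319. 361.]
[480.28 245.96] [308. 365.]
[477.25 251.74] [277. 422.]
```

View pics/p5.png

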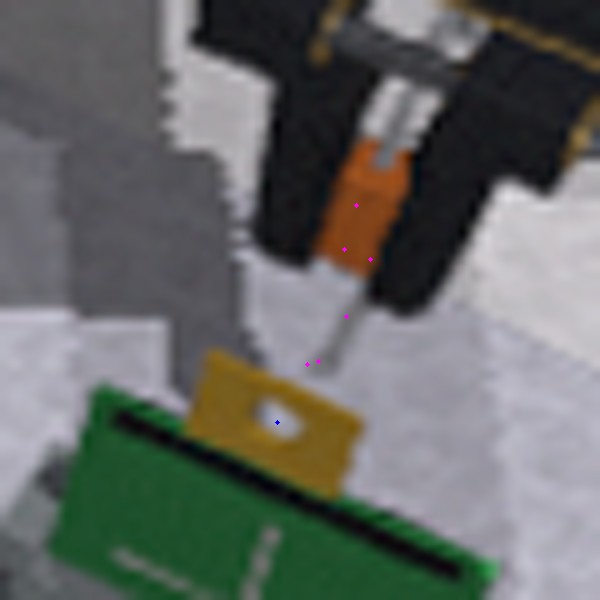

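View pics/d5.png

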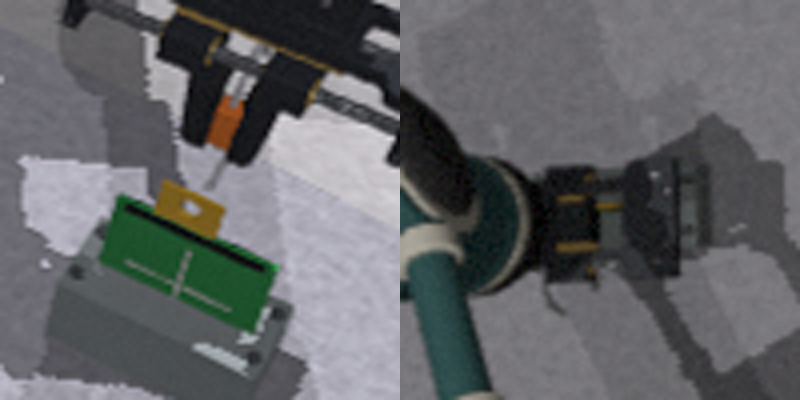

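Call:
carry_out(
  increments="1.5 -4 0 0 0 0 5; 1.5 -8 0 0 0 0 5; 1.5 -11 0 0 0 0 5; 1.5 -13 0 0 0 0 5; 1.5 -13 0 0 0 0 5; 1.5 -13 0 0 0 0 5",
)

```text
time: 8.0
ee_pos: [0.4802, 0.327, 0.153]
eef_rot: [0.0, 0.737, -0.676, -0.0]
force: [-0.4, 0.0, -1.0]
gripper_width: 0.0115
```

```bash
python3 look.py 6 430 200 150 190 100; python3 pred.py 6 450 210 60 5
```

```text
pos [0.4802 0.327  0.153 ] F [-0.43  0.01 -0.97] w 11.5 t 8.0 toolx yaw -85.03 tilt [-3.e-04 -1.e-04 -1.e+00]
delta mm [  -6.4   39.8 -117. ] rot [ 0.0003 -0.0001 -0.0005]
[481.93 233.6 ] [324. 241.]
[480.69 237.97] [312. 285.]
[483.48 238.91] [340. 294.]
[481.1 244.6] [316. 351.]
[478.27 249.12] [288. 396.]
[477.12 249.49] [276. 400.]
[477.25 251.74] [277. 422.]
```

View pics/p6.png

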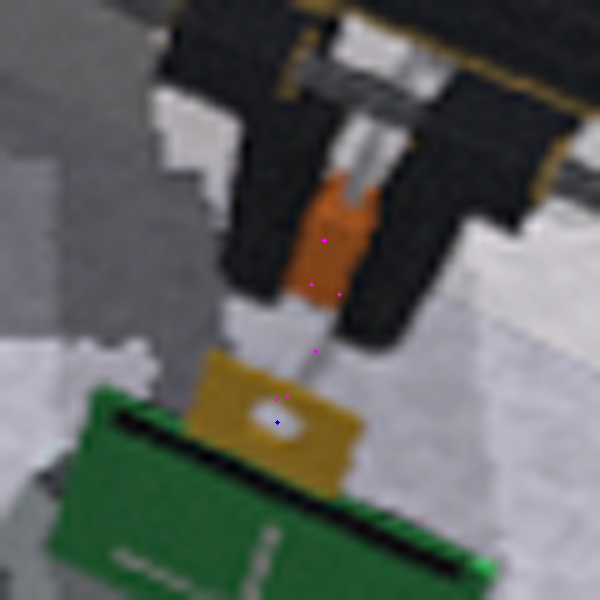

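```bash
python3 -c "
import cv2,numpy as np
f=lambda n,x,y:cv2.resize(cv2.imread(n)[y:y+20,x:x+20],(400,400),interpolation=cv2.INTER_NEAREST)
cv2.imwrite('pics/e5.png',np.hstack([f('pics/scene5.png',472,232),f('pics/scene6.png',468,238)]))"
```

```text
(no output)
```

View pics/e5.png

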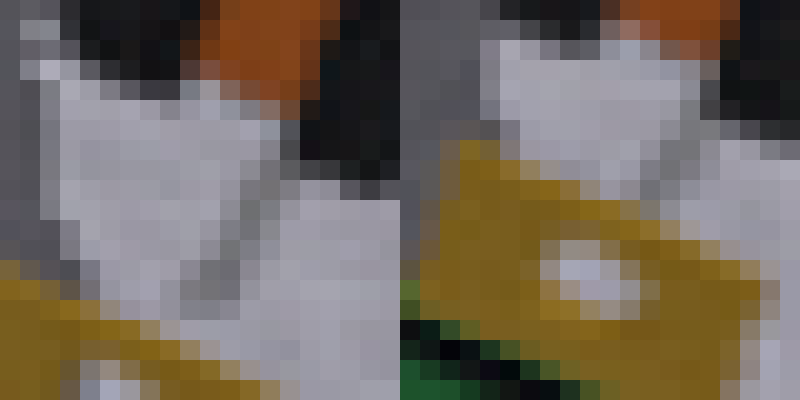

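```bash
python3 -c "
from h import *
print(proj('scene',(.4822,.3275-.0002,.1145)),proj('scene',(.4822,.33,.115)))
print(proj('scene',(.4822,.33,.1145)),proj('scene',(.4822,.33,.1165)), proj('scene',(.4837,.33,.115)))
s,R=st();print(s['ee_pos'],s['force'])
"
```

```text
[476.02918946 251.27762245] [477.2477511  251.74493036]
[477.19694713 251.89995997] [477.40037246 251.27920237] [476.91589581 252.15482917]
[0.48004751 0.32704113 0.1529562 ] [-0.42530182  0.18840401 -0.20096216]
```

Call:
carry_out(
  increments="0 -1.5 0 0 0 0 5; 0 -3 0 0 0 0 5; 0 -4.5 0 0 0 0 5; 0 -5 0 0 0 0 5; 0 -5 0 0 0 0 5",
)

```text
time: 8.6
ee_pos: [0.4853, 0.3275, 0.1531]
eef_rot: [-0.0, 0.737, -0.676, 0.0]
force: [-0.4, -0.7, -0.3]
gripper_width: 0.0113
```

```bash
cat > z.py <<'E'
from h import *
import sys
k=sys.argv[1];im=arm.get_image("scene")[:,:,::-1];cv2.imwrite(f"pics/scene{k}.png",im)
s,R=st();print(s["time"],s["ee_pos"].round(4),s["force"].round(2),s["torque"].round(3),R.as_matrix()[:,2].round(4))
x,y=(int(a) for a in sys.argv[2:4]) if len(sys.argv)>2 else (460,235)
c=im[y:y+40,x:x+40];cv2.imwrite(f"pics/z{k}.png",np.hstack([cv2.resize(c,(400,400),interpolation=cv2.INTER_NEAREST),cv2.resize(c,(400,400),interpolation=cv2.INTER_CUBIC)]))
E
python3 z.py 7
```

```text
8.65 [0.4852 0.3275 0.1531] [ 0.34 -0.6  -1.09] [-0.007 -0.035 -0.024] [-1.e-04  0.e+00 -1.e+00]
```

View pics/z7.png

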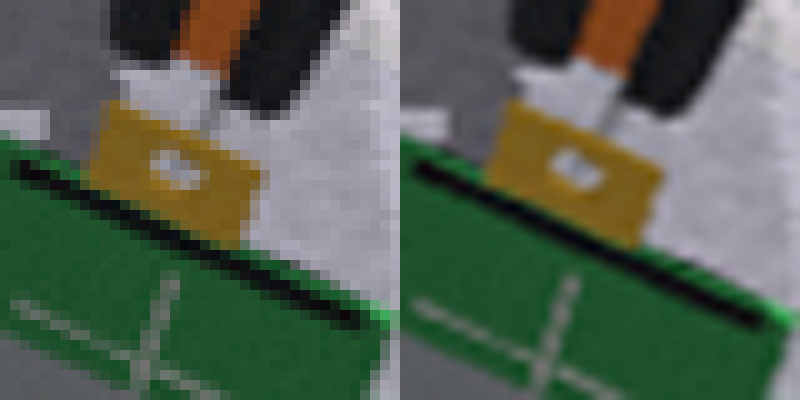

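Call:
carry_out(
  increments="0 -1 0 0 0 0 5; 0 -2 0 0 0 0 5; 0 -3 0 0 0 0 5; 0 -3 0 0 0 0 5",
)

```text
time: 9.05
ee_pos: [0.4883, 0.3278, 0.1531]
eef_rot: [-0.0, 0.737, -0.676, 0.0]
force: [-0.7, -0.4, 0.2]
gripper_width: 0.0117
```

```bash
python3 z.py 8
```

```text
9.1 [0.4883 0.3278 0.1531] [-0.03 -0.17 -0.42] [ 0.002 -0.006  0.016] [ 1.e-04  0.e+00 -1.e+00]
```

View pics/z8.png

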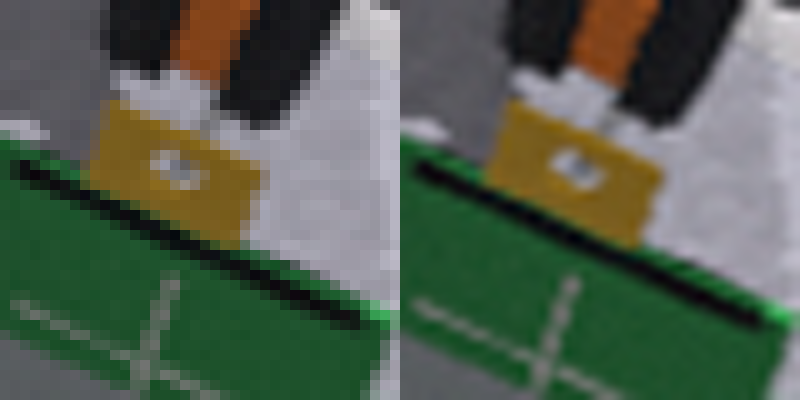

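Call:
carry_out(
  increments="0 -1 -.8 0 0 0 5; 0 -2 -1.7 0 0 0 5; 0 -3 -2.5 0 0 0 5; 0 -4 -3.3 0 0 0 5; 0 -4 -3.3 0 0 0 5",
)

```text
time: 9.6
ee_pos: [0.4924, 0.3282, 0.1566]
eef_rot: [-0.0, 0.737, -0.676, 0.0]
force: [0.3, -0.1, -0.9]
gripper_width: 0.0116
```

```bash
python3 z.py 9
```

```text
9.65 [0.4923 0.3281 0.1565] [-0.22 -0.15 -0.75] [ 0.055  0.057 -0.011] [ 2.e-04  1.e-04 -1.e+00]
```

View pics/z9.png

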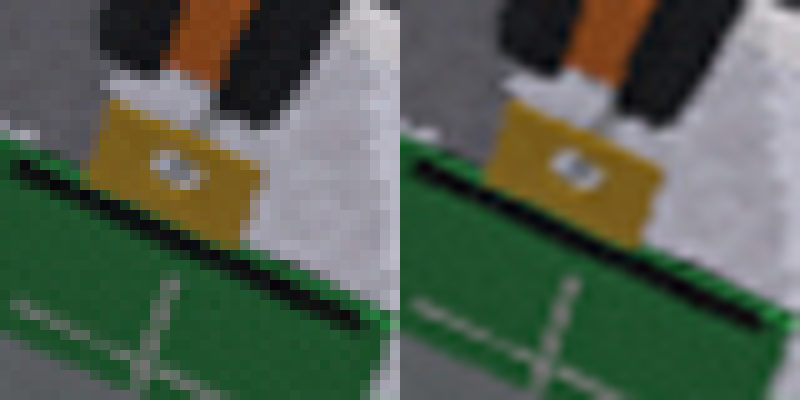

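Call:
carry_out(
  increments="0 -1 -.8 0 0 0 5; 0 -2 -1.7 0 0 0 5; 0 -3 -2.5 0 0 0 5; 0 -4 -3.3 0 0 0 5; 0 -4 -3.3 0 0 0 5",
)

```text
time: 10.15
ee_pos: [0.4964, 0.3286, 0.1599]
eef_rot: [-0.0, 0.737, -0.676, 0.0]
force: [0.2, -0.2, 0.2]
gripper_width: 0.0115
```

```bash
python3 z.py 10
```

```text
10.2 [0.4963 0.3285 0.1598] [ 0.06  0.17 -1.32] [ 0.03  -0.04  -0.002] [ 2.e-04  1.e-04 -1.e+00]
```

View pics/z10.png

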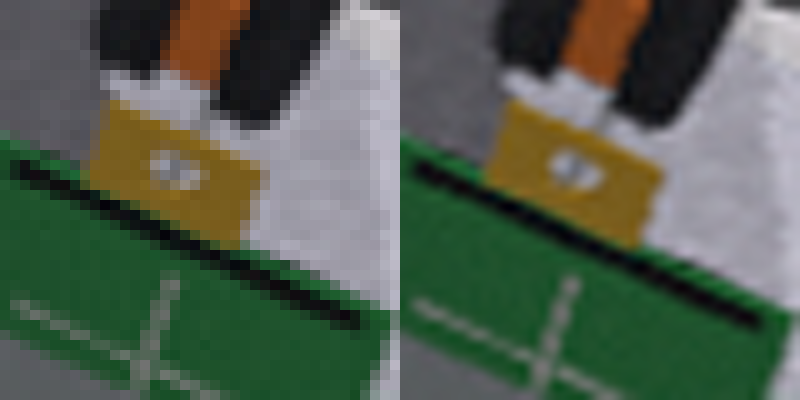

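Call:
carry_out(
  increments="0 -1 -.8 0 0 0 5; 0 -2 -1.7 0 0 0 5; 0 -3.5 -2.5 0 0 0 5; 0 -5 -3.5 0 0 0 5; 0 -7 -3.5 0 0 0 5; 0 -9 -3.5 0 0 0 5; 0 -9 -3.5 0 0 0 5; 0 -9 -3.5 0 0 0 5",
)

```text
time: 11.0
ee_pos: [0.5051, 0.3292, 0.1631]
eef_rot: [0.0, 0.737, -0.676, -0.0]
force: [0.2, 0.4, -2.1]
gripper_width: 0.0116
```

```bash
python3 z.py 11
```

```text
11.05 [0.5051 0.3292 0.1631] [-0.35  0.1  -0.79] [ 0.002 -0.041 -0.039] [-2.e-04 -1.e-04 -1.e+00]
```

View pics/z11.png

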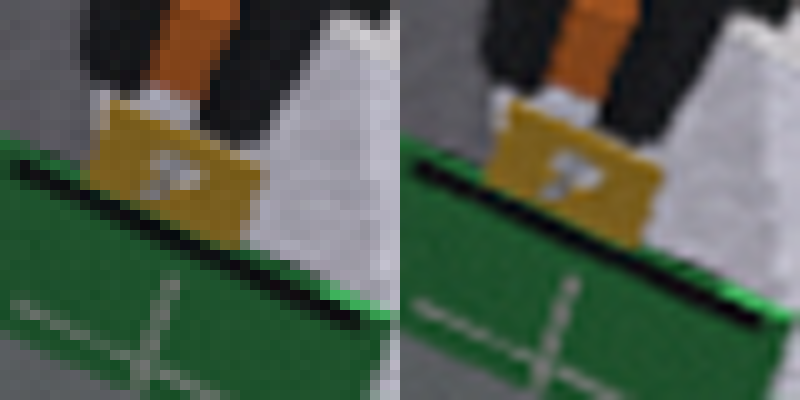

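Call:
carry_out(
  increments="0 0 -1 0 0 0 5; 0 0 -2 0 0 0 5; 0 0 -3 0 0 0 5; 0 0 -4 0 0 0 5; 0 0 -5 0 0 0 5; 0 0 -7 0 0 0 5; 0 0 -9 0 0 0 5; 0 0 -9 0 0 0 5; 0 0 -9 0 0 0 5",
)

```text
time: 11.95
ee_pos: [0.5052, 0.3293, 0.1723]
eef_rot: [-0.0, 0.737, -0.676, 0.0]
force: [0.3, -0.0, -1.1]
gripper_width: 0.0121
```

```bash
python3 z.py 12
```

```text
12.0 [0.5051 0.3292 0.1722] [ 0.44  0.4  -0.95] [ 0.002 -0.064 -0.009] [ 0.  0. -1.]
```

View pics/z12.png

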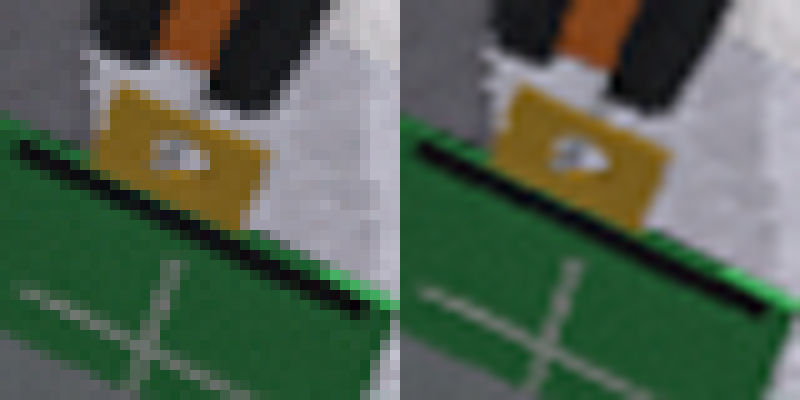

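Call:
carry_out(
  increments="0 0 -3 0 0 0 5; 0 0 -7 0 0 0 5; 0 0 -11 0 0 0 5; 0 0 -15 0 0 0 5; 0 0 -19 0 0 0 5; 0 0 -23 0 0 0 5; 0 0 -27 0 0 0 5; 0 0 -30 0 0 0 5; 0 0 -33 0 0 0 5; 0 0 -36 0 0 0 5",
)

```text
time: 13.0
ee_pos: [0.5051, 0.3292, 0.2084]
eef_rot: [0.0, 0.737, -0.676, 0.0]
force: [-0.7, -0.2, -2.3]
gripper_width: 0.0116
```

Call:
carry_out(
  increments="0 0 -3 0 0 0 5; 0 0 -6 0 0 0 5; 0 0 -10 0 0 0 5; 0 0 -14 0 0 0 5; 0 0 -18 0 0 0 5; 0 0 -22 0 0 0 5; 0 0 -24 0 0 0 5; 0 0 -24 0 0 0 5; 0 0 -24 0 0 0 5",
)

```text
time: 13.9
ee_pos: [0.5051, 0.3293, 0.2321]
eef_rot: [0.0, 0.737, -0.676, -0.0]
force: [0.5, 0.0, -1.9]
gripper_width: 0.0117
```

```bash
python3 look.py 13 430 170 150 190 100; python3 z.py 13b 455 205
```

```text
pos [0.5051 0.3293 0.2321] F [ 0.52  0.   -1.92] w 11.7 t 13.9 toolx yaw -85.03 tilt [-1.e-04  0.e+00 -1.e+00]
delta mm [ -6.4  64.7 -37.9] rot [ 0.0001  0.     -0.0005]
14.05 [0.505  0.3292 0.2319] [ 0.27  0.82 -2.5 ] [ 0.011 -0.045  0.054] [-4.e-04 -2.e-04 -1.e+00]
```

View pics/d13.png

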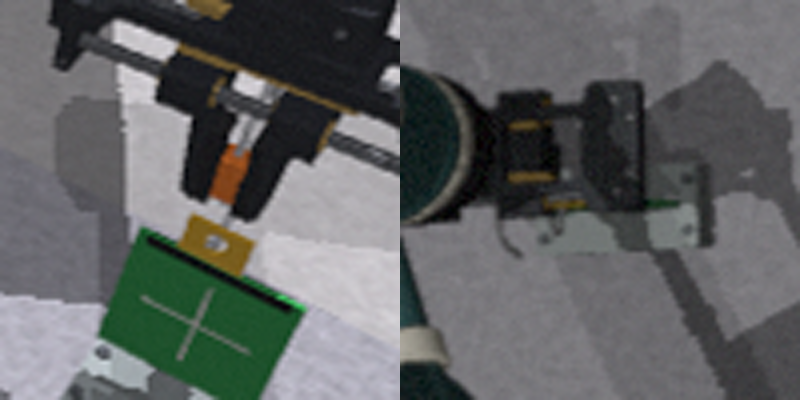

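Call:
carry_out(
  increments="2 -5 -2 0 0 0 5; 6 -15 -5 0 0 0 5; 12 -30 -9 0 0 0 5; 20 -48 -13 0 0 0 5; 28 -66 -16 0 0 0 5; 37 -82 -18 0 0 0 5; 52 -92 -18 0 0 0 5; 72 -92 -18 0 0 0 5; 94 -91 -18 0 0 0 5; 117 -89 -18 0 0 0 5",
)

```text
time: 15.05
ee_pos: [0.6034, 0.2183, 0.2497]
eef_rot: [0.001, 0.737, -0.676, -0.0]
force: [0.1, 1.0, -1.8]
gripper_width: 0.0115
```

```bash
python3 -c "
from h import *
delta((.600,.016,.25),-93.3)"
```

```text
pos [0.6034 0.2183 0.2497] F [ 0.06  0.97 -1.84] w 11.5 t 15.05 toolx yaw -85.04 tilt [-1.4e-03 -7.0e-04 -1.0e+00]
delta mm [ 2.012e+02  2.090e+01 -2.000e-01] rot [ 0.0014 -0.0007  0.1442]
```

Call:
carry_out(
  increments="23 2 0 0 0 .015 5; 46 4 0 0 0 .03 5; 70 7 0 0 0 .05 5; 95 10 0 0 0 .07 5; 120 12 0 0 0 .09 5; 145 15 0 0 0 .11 5; 167 17 0 0 0 .13 5; 185 19 0 0 0 .144 5; 196 20 0 0 0 .144 5; 201 21 0 0 0 .144 5",
)

```text
time: 16.05
ee_pos: [0.5997, 0.0167, 0.2501]
eef_rot: [-0.0, -0.686, 0.727, 0.0]
force: [0.2, -0.1, -2.1]
gripper_width: 0.0114
```

Call:
carry_out(
  increments="0 0 0 0 0 0 5; 0 0 0 0 0 0 5; 0 0 0 0 0 0 5; 0 0 0 0 0 0 5; 0 0 0 0 0 0 5; 0 0 0 0 0 0 5; 0 0 0 0 0 0 5; 0 0 0 0 0 0 5",
)

```text
time: 16.85
ee_pos: [0.6004, 0.0184, 0.2501]
eef_rot: [-0.0, -0.687, 0.727, 0.0]
force: [-0.2, 0.4, -3.0]
gripper_width: 0.0113
```

```bash
python3 look.py 14 310 100 230 150 150; python3 -c "
from h import *
delta((.553,.018,.25),-93.3)"
```

```text
pos [0.6004 0.0184 0.2501] F [-0.19  0.38 -3.02] w 11.3 t 16.85 toolx yaw -93.27 tilt [-0.  0. -1.]
delta mm [-301.9  177.9  -19.8] rot [ 0.      0.     -0.1443]
pos [0.6005 0.0183 0.2502] F [ 0.24  0.46 -3.3 ] w 11.3 t 16.95 toolx yaw -93.28 tilt [ 1.e-04  0.e+00 -1.e+00]
delta mm [ 3.  47.4  0.2] rot [-0.0001  0.      0.0003]
```

View pics/d14.png

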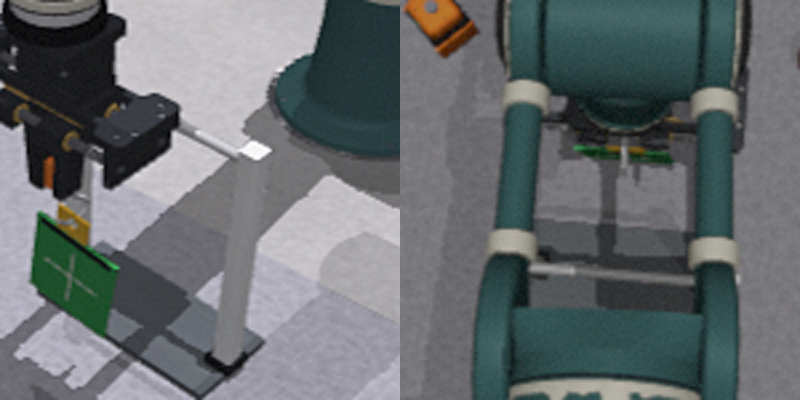

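Call:
carry_out(
  increments="0 4 0 0 0 0 5; 0 12 0 0 0 0 5; 0 24 0 0 0 0 5; 0 38 0 0 0 0 5; 0 53 0 0 0 0 5; 0 68 0 0 0 0 5; 0 82 0 0 0 0 5; 0 94 0 0 0 0 5; 0 103 0 0 0 0 5; 0 109 0 0 0 0 5",
)

```text
time: 17.95
ee_pos: [0.4908, 0.0246, 0.2504]
eef_rot: [0.0, -0.687, 0.727, -0.0]
force: [0.2, -0.0, -1.4]
gripper_width: 0.0111
```

Call:
carry_out(
  increments="0 3 0 0 0 0 5; 0 3 0 0 0 0 5; 0 3 0 0 0 0 5; 0 3 0 0 0 0 5; 0 3 0 0 0 0 5; 0 3 0 0 0 0 5",
)

```text
time: 18.55
ee_pos: [0.4888, 0.0247, 0.2501]
eef_rot: [-0.0, -0.687, 0.727, 0.0]
force: [0.7, 0.2, -1.6]
gripper_width: 0.0114
```

```bash
python3 look.py 15 310 80 230 150 150; python3 pred.py 15 325 90 100 -3.3; python3 -c "
from h import *
r=np.array([.9983,-.0576,0]);y=np.array([.0576,.9983,0]);m=np.array([.463,.0235,.245])
for k in(-.085,0,.085):print(proj('scene',m+k*y))
"
```

```text
pos [0.4888 0.0247 0.2501] F [ 0.72  0.24 -1.63] w 11.4 t 18.55 toolx yaw -93.28 tilt [-1.e-04 -0.e+00 -1.e+00]
delta mm [-302.    66.2  -19.9] rot [ 0.0002 -0.     -0.1445]
[363.74 141.5 ] [235. 312.]
[363.98 146.6 ] [237. 343.]
[373.21 152.09] [292. 376.]
[371.22 157.67] [280. 409.]
[366.83 160.74] [254. 427.]
[363.7  159.65] [235. 421.]
[477.25 251.74] [916. 973.]
[342.00364672 128.84868136]
[369.67643663 143.2671621 ]
[399.7430898  158.93292841]
```

View pics/p15.png

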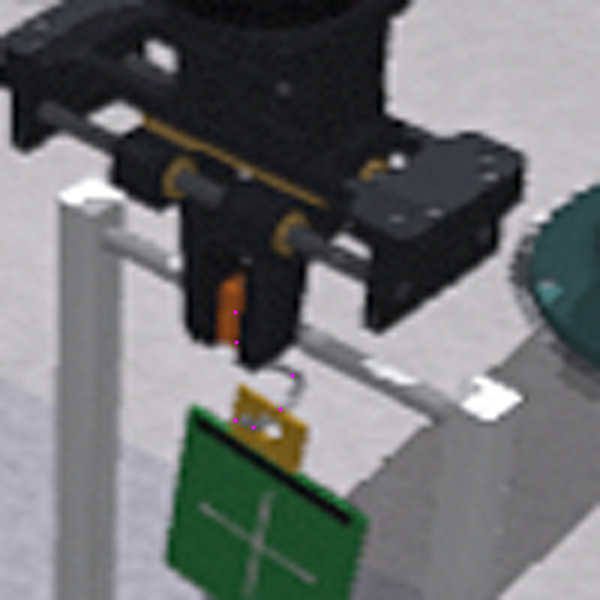

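View pics/d15.png

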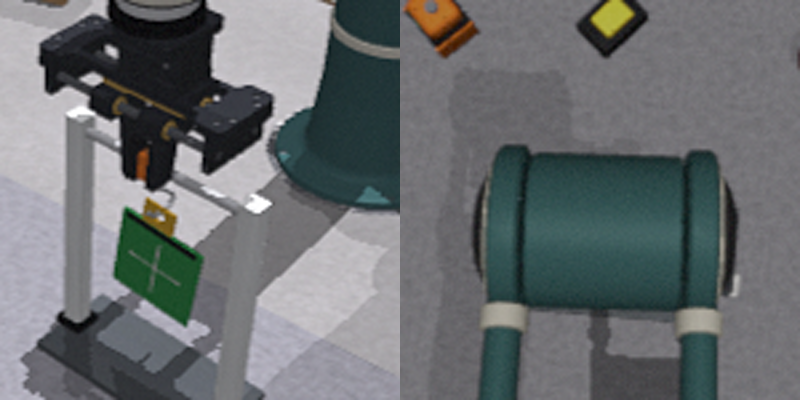

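Call:
carry_out(
  increments="0 0 3 0 0 0 5; 0 0 9 0 0 0 5; 0 0 17 0 0 0 5; 0 0 25 0 0 0 5; 0 0 32 0 0 0 5; 0 0 38 0 0 0 5; 0 0 42 0 0 0 5; 0 0 44 0 0 0 5; 0 0 44 0 0 0 5; 0 0 44 0 0 0 5",
)

```text
time: 19.65
ee_pos: [0.4889, 0.0247, 0.2065]
eef_rot: [0.0, -0.687, 0.727, -0.0]
force: [1.0, 0.3, -0.8]
gripper_width: 0.0118
```

```bash
python3 look.py 16 310 80 230 150 150; python3 pred.py 16 325 90 100 -3.3
```

```text
pos [0.4889 0.0247 0.2065] F [ 1.    0.28 -0.77] w 11.8 t 19.65 toolx yaw -93.28 tilt [ 6.e-04 -0.e+00 -1.e+00]
delta mm [-302.    66.2  -63.5] rot [-0.0006 -0.     -0.1445]
[362.73 157.17] [229. 406.]
[362.97 161.97] [231. 435.]
[372.   166.73] [285. 463.]
[370.07 172.09] [273. 496.]
[365.78 175.19] [248. 514.]
[362.73 174.29] [229. 509.]
[477.25 251.74] [916. 973.]
```

View pics/p16.png

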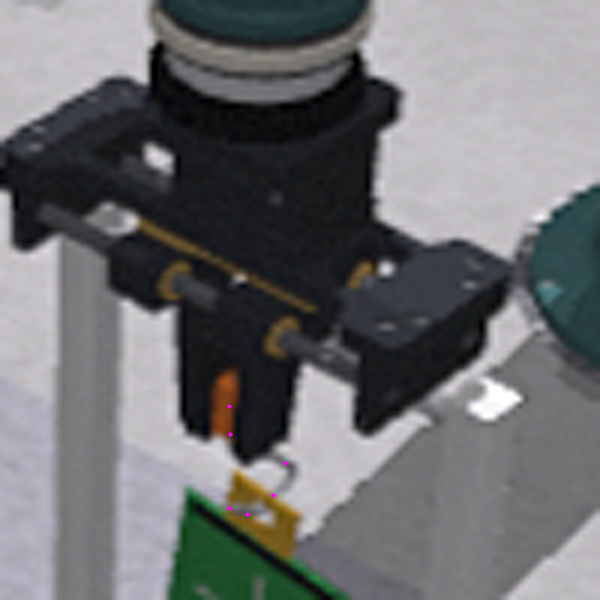

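Call:
carry_out(
  increments="0 0 1 0 0 0 5; 0 0 2 0 0 0 5; 0 0 3 0 0 0 5; 0 0 4 0 0 0 5; 0 0 5 0 0 0 5; 0 0 6 0 0 0 5; 0 0 6 0 0 0 5; 0 0 6 0 0 0 5",
)

```text
time: 20.55
ee_pos: [0.4886, 0.0247, 0.2002]
eef_rot: [0.0, -0.687, 0.727, 0.0]
force: [0.5, -0.6, -1.9]
gripper_width: 0.0115
```

```bash
python3 -c "
from h import *
F=[]
for i in range(6):
    arm.get_image('scene');s=arm.state();F.append(s['force'])
print(s['ee_pos'],np.mean(F,0),np.std(F,0),s['time'])"
```

```text
[0.4886547  0.02476892 0.20024947] [ 0.0966574  -0.15383378 -1.81092603] [0.47800039 0.38758241 0.49762585] 20.85
```

Still carrying the weight (-1.8 N); keep lowering in small steps.

Call:
carry_out(
  increments="0 0 .5 0 0 0 5; 0 0 1 0 0 0 5; 0 0 1.5 0 0 0 5; 0 0 1.5 0 0 0 5; 0 0 1.5 0 0 0 5",
)

```text
time: 21.35
ee_pos: [0.4886, 0.0247, 0.1986]
eef_rot: [-0.0, -0.687, 0.727, 0.0]
force: [1.0, -1.3, -2.1]
gripper_width: 0.0113
```

```bash
cat > f.py <<'E'
from h import *
F=[]
for i in range(6):
    arm.get_image('scene');s=arm.state();F.append(s['force'])
print(s['ee_pos'],np.mean(F,0),np.std(F,0),s['time'])
E
python3 f.py
```

```text
[0.48863542 0.0247151  0.1987197 ] [-0.02222565  0.00778341 -1.71110808] [0.31303745 0.4589026  0.23293193] 21.65
```

Call:
carry_out(
  increments="0 0 .5 0 0 0 5; 0 0 1 0 0 0 5; 0 0 1.2 0 0 0 5; 0 0 1.2 0 0 0 5",
)

```text
time: 22.05
ee_pos: [0.4887, 0.0248, 0.198]
eef_rot: [0.0, -0.687, 0.727, -0.0]
force: [-1.8, 0.0, 2.9]
gripper_width: 0.0116
```

```bash
python3 f.py;python3 look.py 17 310 80 230 150 150; python3 pred.py 17 325 90 100 -3.3
```

```text
[0.4887021  0.02476073 0.19789351] [-1.97121397  0.21265327  3.59769323] [0.29502096 0.49906095 0.54632547] 22.35
pos [0.4887 0.0248 0.1979] F [-2.2   0.42  4.43] w 11.6 t 22.35 toolx yaw -93.28 tilt [ 3.e-04  0.e+00 -1.e+00]
delta mm [-302.    66.1  -72.1] rot [-0.0003  0.     -0.1445]
[362.6  160.16] [229. 424.]
[362.84 164.9 ] [230. 452.]
[371.83 169.53] [284. 480.]
[369.91 174.85] [272. 512.]
[365.64 177.94] [247. 531.]
[362.6  177.09] [229. 526.]
[477.25 251.74] [916. 973.]
```

View pics/p17.png

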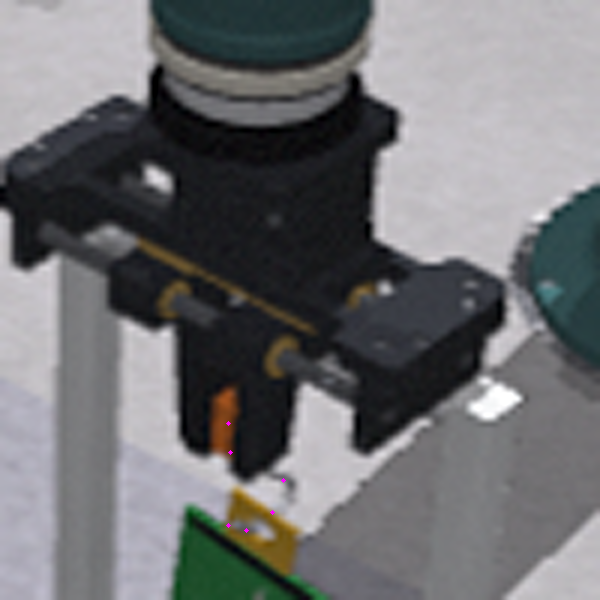

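Call:
carry_out(
  increments="0 0 -2 0 0 0 5; 0 2.5 -2 0 0 0 5; 0 5 -2 0 0 0 5; 0 5 -2 0 0 0 5; 0 5 -1 0 0 0 5; 0 5 -.5 0 0 0 5; 0 5 -.5 0 0 0 5; 0 5 -.5 0 0 0 5",
)

```text
time: 23.25
ee_pos: [0.4838, 0.0251, 0.199]
eef_rot: [0.0, -0.687, 0.727, -0.0]
force: [-2.1, -0.7, 4.8]
gripper_width: 0.0114
```

```bash
python3 f.py
```

```text
[0.48376421 0.02505158 0.19900287] [-2.44413327 -0.03301493  5.62721448] [0.52170972 0.3277511  0.2770053 ] 23.55
```

Call:
carry_out(
  increments="0 0 -.6 0 0 0 5; 0 0 -.6 0 0 0 5; 0 0 -.6 0 0 0 5",
)

```text
time: 23.85
ee_pos: [0.4837, 0.025, 0.199]
eef_rot: [0.0, -0.687, 0.727, -0.0]
force: [-3.1, -0.9, 5.5]
gripper_width: 0.0119
```

```bash
python3 f.py
```

```text
[0.48372905 0.02504402 0.19902331] [-2.10249309  0.05642746  5.37414924] [0.65904696 0.27126499 0.11347415] 24.15
```

Call:
carry_out(
  increments="0 0 -.8 0 0 0 5; 0 0 -.8 0 0 0 5; 0 0 -.8 0 0 0 5",
)

```text
time: 24.45
ee_pos: [0.4836, 0.025, 0.1992]
eef_rot: [-0.0, -0.687, 0.727, 0.0]
force: [-0.1, 0.8, 1.5]
gripper_width: 0.0113
```

```bash
python3 f.py
```

```text
[0.48360872 0.02499266 0.1992538 ] [-0.27854256  0.10598312  2.02017496] [0.26147634 0.58130691 0.1830927 ] 24.75
```

Call:
carry_out(
  increments="0 0 -.4 0 0 0 5; 0 0 -.4 0 0 0 9; 0 0 -.4 0 0 0 12; 0 0 -.4 0 0 0 14; 0 0 -.4 0 0 0 17; 0 0 -.4 0 0 0 20; 0 0 -.4 0 0 0 26; 0 0 -.4 0 0 0 34; 0 0 -.4 0 0 0 40; 0 0 -.4 0 0 0 40",
  squeeze=10,
)

```text
time: 25.75
ee_pos: [0.4836, 0.025, 0.1998]
eef_rot: [0.0, -0.687, 0.727, -0.0]
force: [0.1, 1.0, -0.6]
gripper_width: 0.0394
```

```bash
python3 f.py;python3 look.py 18 310 80 230 150 150; python3 pred.py 18 325 90 100 -3.3
```

```text
[0.48363619 0.0250144  0.19980078] [0.04010423 0.17104678 0.00374056] [0.3503339  0.62136584 0.63087523] 26.05
pos [0.4836 0.025  0.1998] F [-0.2  -0.58  0.83] w 39.9 t 26.05 toolx yaw -93.28 tilt [ 0.  0. -1.]
delta mm [-302.    61.   -70.2] rot [-0.      0.     -0.1445]
[364.07 158.5 ] [237. 414.]
[364.3  163.26] [239. 443.]
[373.22 167.94] [292. 471.]
[371.29 173.26] [281. 503.]
[367.04 176.34] [255. 521.]
[364.02 175.47] [237. 516.]
[477.25 251.74] [916. 973.]
```

View pics/p18.png

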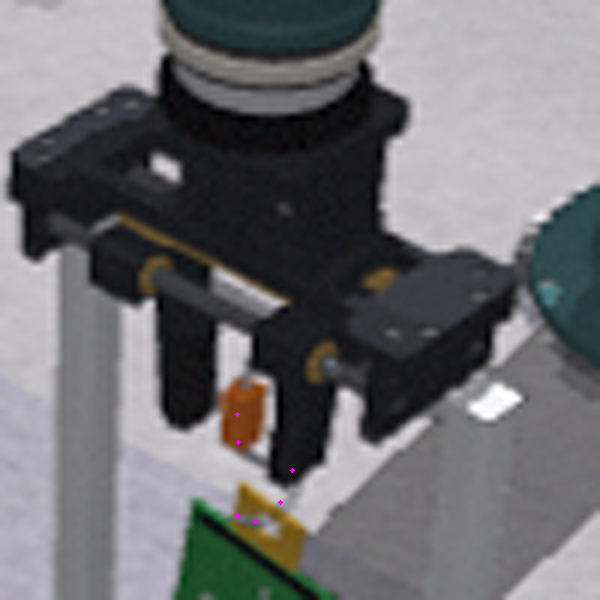

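Call:
carry_out(
  increments="0 0 -2 0 0 0 46; 0 0 -8 0 0 0 52; 0 0 -18 0 0 0 56; 0 0 -32 0 0 0 60; 0 0 -50 0 0 0 60; 0 0 -72 0 0 0 60; 0 0 -97 0 0 0 60; 0 0 -122 0 0 0 60; 0 0 -140 0 0 0 60; 0 0 -140 0 0 0 60",
)

```text
time: 27.15
ee_pos: [0.4855, 0.025, 0.3446]
eef_rot: [0.003, -0.687, 0.727, -0.003]
force: [0.1, 0.2, 0.5]
gripper_width: 0.0603
```

Call:
carry_out(
  increments="0 0 0 0 0 0 60; 0 0 0 0 0 0 60; 0 0 0 0 0 0 60; 0 0 0 0 0 0 60; 0 0 0 0 0 0 60; 0 0 0 0 0 0 60; 0 0 0 0 0 0 60; 0 0 0 0 0 0 60; 0 0 0 0 0 0 60; 0 0 0 0 0 0 60",
)

```text
time: 28.15
ee_pos: [0.4836, 0.025, 0.3398]
eef_rot: [0.0, -0.687, 0.727, -0.0]
force: [-0.0, 0.9, 0.3]
gripper_width: 0.06
```

```bash
python3 look.py 19 310 80 230 150 150; python3 - <<'E'
from h import *
o=[]
for i in range(8):
    im=arm.get_image("scene")[:,:,::-1].copy()
    a=blob(im,(340,385,130,180),(3,150,90),(14,255,255));g=blob(im,(325,400,150,240),(40,90,40),(85,255,255));o.append((*a[1].round(2),a[2],*g[1].round(2),g[2]))
for r in o:print([float(v) for v in r])
print(atz("scene",a[1],.213))
E
```

```text
pos [0.4836 0.025  0.3398] F [-0.04  0.9   0.32] w 60.0 t 28.15 toolx yaw -93.28 tilt [ 1.e-04 -0.e+00 -1.e+00]
delta mm [-302.    61.    69.8] rot [-1.000e-04 -0.000e+00 -1.445e-01]
[364.82, 158.75, 61.0, 367.91, 195.71, 674.0]
[364.82, 158.75, 61.0, 368.0, 195.71, 681.0]
[364.82, 158.75, 61.0, 367.97, 195.68, 675.0]
[364.87, 158.76, 62.0, 367.95, 195.66, 677.0]
[364.87, 158.76, 62.0, 368.0, 195.67, 679.0]
[364.82, 158.75, 61.0, 367.98, 195.67, 676.0]
[364.82, 158.75, 61.0, 367.98, 195.64, 681.0]
[364.82, 158.75, 61.0, 367.98, 195.7, 680.0]
[0.48187872 0.02593429 0.213     ]
```

View pics/d19.png

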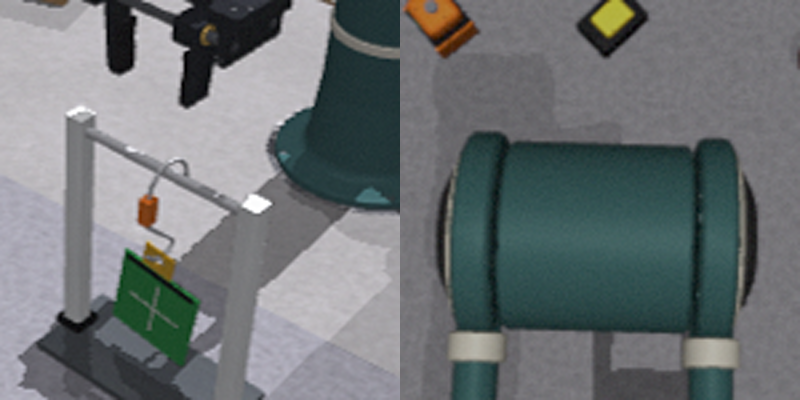

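View pics/scene19.png

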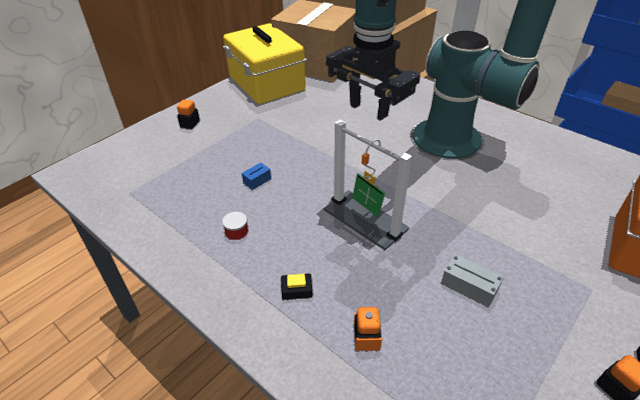

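The hook hangs on the rail near the middle, with the plate free below it. Both stay still to within 0.1 px over the last images, and the gripper is well clear, so I am handing in.

```bash
python3 -c "
from bench import arm
print(arm.close_job(), arm.state()['time'])"
```

```text
the job is handed in; nothing more can be done
the job is handed in; nothing more can be done
```

The hook now hangs by its upper bend on the rail with the plate on its lower bend, and I handed the job in at about 28.7 s. No verdict was reported.

- **Pick and thread:** I gripped the hook by the orange sleeve and lifted it out of the holder. I then guided its tip through the tab hole using the scene camera and the wrist force. Wrist readings stayed near the 1–2 N noise level while threading.
- **Lift and hang:** I lifted the plate out of its stand and carried it around the post, then lowered the hook's bend onto the rail. The first touch on the rail was a few mm off centre, so I raised the hook slightly, shifted it 5 mm and lowered it again. The wrist force pressing on the rail reached about 6 N there. I backed off before releasing.

**Last checks:**
- The sleeve is about 2 mm from the middle between the posts, at the height expected for a hook resting on the rail.
- The hook looks upright, and the plate hangs clear of the stand and the work surface.
- Neither moved by more than 0.1 px over 8 images.
- The gripper is about 14 cm above where it let go. The laser level, battery and tin look unmoved in the pictures; I did not measure them.

**One disagreement:** the camera and the arm differed by about 2–3 mm in y. I corrected for it by lining the hook up with the hole in the image.

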